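Seat a polished sample on its inspection stand and hold the loupe in focus over it

TASK

Seat the blue sample holder fully down on the two brass pegs of the grey inspection stand and let go of it. Then pick up the loupe by its handle and hold it level, right way up, so that the middle of its lens is straight above the sample and at the height of the orange focus marker on the post; do not move the marker, let the loupe bump the sample, or disturb the vial, dropper bottle and timer. Finish while still holding the loupe steady there in the gripper, resting on nothing else.

Things in the scene. Friction and masses are not known exactly. Their poses are not given: they have to be found in the camera images.
- holder_center (a point): Centre, half-way up, of the blue sample holder: loose block 110 (x) x 44 (y) x 22 (z) mm, about 0.14 kg, flat on the worktop at the start. Take it across its 44 mm width at mid-length. Two 10 mm through-holes on its long centre line at x = -38 and +38 mm; either way round fits the stand. A black round mount, 30 mm wide, stands 4 mm proud amid its top.
- sample_top (a point): Centre of the top of the black sample mount on the holder, 15 mm above holder_center: what is to be looked at. Axes as the holder's.
- stand_seat (a point): Fixed grey stand, plate 220 (x) x 90 (y) x 14 mm; point on the plate's top, midway between two brass pegs at x = -38 and +38 mm (8 mm thick, 16 mm tall, upper 6 mm tapered to 3 mm). Holder seated: underside flat on the plate (holder_center 11 mm above this point), long axes parallel. Steel post, 8 mm thick, at x = +88 mm on the side away from the robot; its top 177 mm above the worktop.
- focus_mark (a point): Orange collar on the stand's post (22 mm diameter, 10 mm high, pointer reaching 25 mm from the axis towards the pegs); point on the post's axis, half-way up the collar. Its height is the focal height for the middle of the lens; differs each time, 105 to 155 mm above the worktop. It slides if pushed with about 6 N: leave it where it is.
- loupe_grip (a point): Loupe, loose, about 0.12 kg, flat on the worktop: straight black handle along its x, steel end at -x, round dark lens frame at +x. Point at the balance point, half-way up the handle (10 mm above its underside), between two yellow bands 24 mm apart; the handle is 16 mm wide (y), 20 mm high (z), and runs from 43 mm ahead of this point to 102 mm behind. z is up when level.
- loupe_lens (a point): Middle of the loupe's lens: 75 mm along the loupe's +x from loupe_grip and 3 mm lower. Lens frame 64 mm in outer diameter, 14 mm high, its underside 7 mm below this point.
- loupe: The loupe; origin on the underside, below point loupe_grip (10 mm). Axes as for point loupe_grip.
- holder: The blue sample holder; origin at the centre of its underside. Axes as for point holder_center.
- stand: The stand; origin on the worktop, 14 mm below point stand_seat. Same axes. Elsewhere, on the worktop's near right edge (x 0.32, y -0.64 m), stands a fixed black barcode scanner about 0.25 m tall, to be kept clear of: an arm that starts beside it should first rise straight up by 0.12 m before moving sideways.
- vial: Bystander: screw-cap vial, lilac with a white cap, 31 mm diameter, 70 mm tall, standing beyond the work; origin at its foot.
- dropper: Bystander: pink dropper bottle with a black top, 29 mm diameter, 100 mm tall, standing beyond the work; origin at its foot.
- timer: Bystander: white countdown timer, 26 x 68 x 62 mm, standing beyond the work; origin at its foot.

How it is judged:
By the outcome, as a careful person would: the job done as asked, in the order asked, and still so for the second after the job is handed in, while the arm keeps its last pose, push and grip.
It also fails if it takes over 59 s, if anything falls off the work surface, if the arm or the gripper's body presses on something with over 40 N, if the wrist force passes 120 N, or if a joint passes its speed limit or range.

ROBOT

A 6-joint arm with a two-finger parallel gripper is mounted at the origin on a cart in front of the work surface, level with it; the furniture and walls round the work are solid. World frame = base frame: x ahead of the robot, y to its left, z up, the work surface at z = 0. Lengths are in mm, angles in rad, forces in N, time in s.
With the tool pointing down it reaches from about 275 to 750 mm from the base axis. Payload 10.2 kg.
Tool frame: the origin (TCP) lies at the very end of the fingers, on their centre line; the grasp point (between the pads) lies 19 mm behind it (ctrl.hold_point_z is the distance from the TCP to the grasp point, in mm); z points along the fingers, y is the direction in which the jaws open and shut (so a half turn about z gives the same grasp; the last joint's range is limited). The gripper opens to 85 mm and grips with 20 to 120 N. Pads are 22 mm wide; open, the fingers measure 114 mm over their backs; the gripper's body (76 mm by 85 mm) begins 54 mm behind the grasp point. The pads swing forward as they close: fully open they stand 13 mm farther back than shut.
Start: joints at [0.982, 0.313, 1.498, -0, 1.331, -0.223], TCP at [187.804, 490.266, 231.294] pointing down, gripper open.
Joint ranges: [-2.94, 2.94], [-0.97, 2.17], [0.19, 2.56], [-1.23, 4.37], [0.02, 3.11], [-2.88, 2.88]. Speed limits (rad/s): [2.39, 2.39, 3.01, 3.14, 3.14, 3.14].

INTERFACE

Orientations are given as a unit quaternion [w, x, y, z].
In Python, from rig import readout, cams, workorder, spotter, ctrl gives the robot as it stands.
- The arm moves only by the tool step_arm, never from a script. Its argument "plan" is text: rows parted by semicolons, each of 5 numbers parted by spaces: the shift along the tool's x, y, z in cm, then the turn about the tool's z in degrees, then the opening in per cent of the stroke, from 0 (shut) to 100 (fully open). In form: x y z twist gripper; .... A call has 1 to 10 rows; each row is the pose to reach, as a shift and turn from the pose commanded when the call began, along the tool's axes at that moment; what a row does not reach only later rows make up. A row lasts 1/10 s, in which the tool goes at most 50 mm and 8.59 degrees, less where a joint would pass 70% of its speed; a pose out of reach is approached as far as the arm can. A call with a gripper value outside its range is refused whole. The fingers move at their own pace and stop on an object; "grip_force" is the grip in N (left out, the last holds). Time passes only in rows, so rows that repeat a pose let the fingers close. It gives the time, the measured TCP pose, the force and the opening at its end, in the units of the state.
- readout.sense(): the state, without advancing time (a new reading comes with each control period).
- cams.capture(name): name is "scene" or "top" or "wrist"; returns (picture, depth): 400x640x3 uint8, red, green, blue; 400x640 float32, mm along the optical axis (not along the pixel's ray), 0 where there is no reading.
- cams.camera_info(name): a dict with "vfov" (degrees; the focal length in pixels is half the picture's height over the tangent of half this angle, whatever the lens; pixels are square), "cx", "cy" (the principal point, pixels), "rvec" (rotation vector, rad) and "tvec" (3), from world to camera coordinates, as OpenCV has them. Camera axes: x right, y down, z forward; pixel columns grow to the right and rows downward; lengths in mm; the calibration is good to about 2 mm. A picture is of the moment at which its call begins: read the wrist's pose just before it. camera_info takes no time and is no camera call; for the wrist camera it gives the pose at the moment of the call.
- workorder.finish_job(): hands the job in, once; it reports no verdict.
Trained networks look in the newest picture that a camera, given by its name, has taken for a name from the list of things; names that differ only in an ending like _2 or _b are one class to them, and where a whole thing is asked for, a point or a joint stands for the part that bears it (a point fixed in the world has none). Each returns a list of dicts, best first, with "conf" (0 to 1); they miss things now and then, are a little off and sometimes report something else, mostly with a low value. They report only what shows in the picture. A call takes as long as a camera call.
- spotter.regions_of(camera, target): "pixels" (400x640 bool, what is visible of it) and "extent" ([centre column, centre row, width, height] in pixels, round what is visible of it).
The state is a dict: "time_s": time; "joints": joint angles; "dq": joint speeds; "tau": joint torques, N m; "eef_pos": TCP position; "ee_rot": TCP orientation; "force": force on the tool from outside, world axes, zero at the start; "wrist_torque": the same for the moment, N m; "grip_width": opening from 0.0 (shut) to 1.0 (fully open).
Only numpy, scipy, OpenCV 4.12 (cv2) and the standard library are available. Lean on these libraries where they do the work, as an engineer would, in place of code of your own. Each camera call takes 0.05 s, during which the arm holds its last target. There are 200 camera calls.

## Working session

There is one attempt and no reset: what is moved stays moved. The work goes in short steps, Python scripts to look and compute and a tool call to move; the robot and the scene stay as the last step left them, time stands still between calls to the robot, and variables do not carry over. Pictures are saved under pics/ and viewed, about 8 in all and at most 12, crops included, and the job is handed in when it is done.

Besides the shell and the picture viewer there is one more tool, called after "Emit:" as name(argument=value, ...), one argument or row to a line, values as JSON. step_arm: Moves the arm, as the interface text tells. Its arguments: {"type":"object","properties":{"plan":{"type":"string"},"grip_force":{"type":"number"}},"required":["plan"]}

```bash
mkdir -p pics; cat > h.py <<'E'
import numpy as np, cv2
from scipy.spatial.transform import Rotation as R
from rig import readout, cams, workorder, spotter, ctrl
def info(n):
    i=cams.camera_info(n); f=200/np.tan(np.radians(i['vfov'])/2)
    K=np.array([[f,0,i['cx']],[0,f,i['cy']],[0,0,1]]); return K,cv2.Rodrigues(np.array(i['rvec'],float))[0],np.array(i['tvec'],float).ravel()
def cloud(d,c):
    K,Rm,t=c; v,u=np.mgrid[:400,:640]
    p=np.stack([(u-K[0,2])/K[0,0]*d,(v-K[1,2])/K[1,1]*d,d],-1)
    return (p-t)@Rm   # world
def proj(P,c):
    K,Rm,t=c; q=(np.atleast_2d(P)@Rm.T+t)@K.T; return q[:,:2]/q[:,2:]
def ray(uv,z,c):
    K,Rm,t=c; d=np.linalg.inv(K)@np.array([*uv,1.]); d=Rm.T@d; o=-Rm.T@t; return o+d*(z-o[2])/d[2]
def tool():
    s=readout.sense(); q=np.array(s['ee_rot']); return np.array(s['eef_pos']),R.from_quat(q[[1,2,3,0]]),s
def save(n,im): cv2.imwrite('pics/'+n,im[...,::-1])
def rect(mask,P,zlo,zhi):
    m=mask&(P[...,2]>zlo)&(P[...,2]<zhi); q=P[m]
    r=cv2.minAreaRect(q[:,:2].astype(np.float32)); return r,q
E
python3 - <<'E'
from h import *
p,r,s=tool(); print(s['time_s'],p,r.as_matrix().round(3).tolist(),s['grip_width'],s['force'],ctrl.hold_point_z)
ims=[]
for n in ['scene','top']:
    im,d=cams.capture(n); c=info(n); P=cloud(d,c); np.savez(n,im=im,d=d,P=P)
    print(n,(-c[1].T@c[2]).round(), c[0][0,0].round())
    ims.append(im)
    for t in ['holder','stand','loupe','focus_mark','loupe_lens','vial','dropper','timer']:
        for o in spotter.regions_of(n,t)[:2]:
            m=o['pixels']; q=P[m&(d>0)]
            print(t,round(o['conf'],2),np.round(o['extent']),np.median(q,0).round() if len(q) else None,m.sum())
            if o['conf']>.4: np.save(f'{n}_{t}',m)if True else 0
save('a.png',np.vstack(ims)[:, :]) if 0 else save('a.png',cv2.resize(np.vstack(ims),(480,600)))
save('top.png',ims[1]);
E
```

```text
0.0 [187.63435983 490.04422165 230.72559159] [[-0.934, 0.358, -0.001], [0.358, 0.934, -0.001], [0.0, -0.001, -1.0]] 0.9957115155042007 [0.19009383 0.17497277 0.13109597] 18.700000000000003
scene [  26. -300.  920.] 432.0
holder 0.87 [410. 298.  28.  50.] [ 528. -286.   22.] 949
stand 0.76 [296. 216.  85. 100.] [598.  39.  15.] 2728
loupe 0.92 [218. 223.  56.  61.] [555. 239.  13.] 827
focus_mark 0.53 [319. 175.  10.  10.] [675.  19. 155.] 64
loupe_lens 0.61 [219. 224.  57.  60.] [549. 239.  13.] 877
vial 0.56 [276. 159.  10.  20.] [761. 190.  42.] 197
dropper 0.57 [418. 209.  18.  28.] [ 753. -222.   54.] 307
dropper 0.42 [218. 221.  55.  58.] [547. 240.  13.] 832
timer 0.83 [344. 183.  24.  28.] [769. -10.  42.] 454
top [ 560.  -10. 1136.] 410.0
holder 0.63 [424. 241.  27.  41.] [ 537. -287.   21.] 756
stand 0.82 [305. 216.  55.  84.] [597.  40.  13.] 2729
stand 0.68 [249. 151.  14.  10.] [766. 187.  58.] 136
loupe 0.95 [234. 243.  23.  75.] [569. 237.  13.] 826
focus_mark 0.61 [312. 182.   8.   6.] [673.  12. 154.] 30
loupe_lens 0.74 [234. 241.  22.  76.] [566. 237.  13.] 840
vial 0.58 [249. 149.  14.  16.] [765. 187.  52.] 148
dropper 0.71 [402. 156.  12.  15.] [ 757. -218.   71.] 132
timer 0.72 [321. 149.  29.  15.] [772.  -7.  58.] 288
```

```bash
python3 - <<'E'
from h import *
a=np.load('scene.npz')['im'];b=np.load('top.npz')['im']
A=cv2.resize(a[140:340,180:460],None,fx=2,fy=2)[:, :]; B=cv2.resize(b[120:290,200:460],None,fx=2,fy=2)
W=560; B=np.pad(B,((0,0),(0,W-520),(0,0))); save('b.png',np.vstack([A[:300*1+100],B])[:, :]) 
im=np.vstack([A,B]); print(im.shape); save('b.png',cv2.resize(im,None,fx=.8,fy=.8,interpolation=cv2.INTER_AREA))
E
```

```text
(740, 560, 3)
```

View pics/b.png

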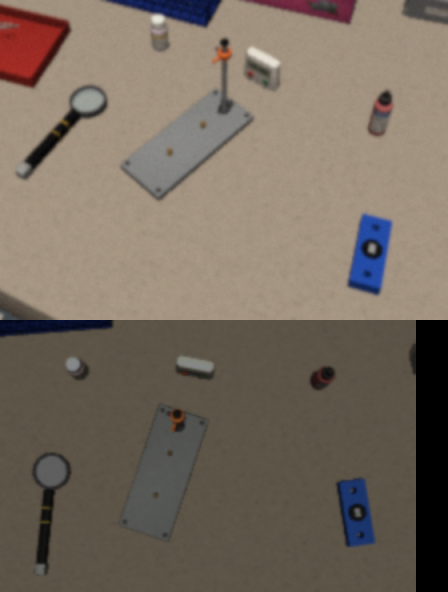

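The scene shows the stand mid-table with its post at the far end, the holder at right (about 372,253 in the upper crop) and the loupe at left with its lens pointing away. Next I compute poses from masks and depth.

```bash
python3 - <<'E'
from h import *
for n in ['scene','top']:
    z=np.load(n+'.npz');P=z['P'];d=z['d'];im=z['im']
    X,Y,Z=P[...,0],P[...,1],P[...,2]; ok=d>0
    t=ok&(X>350)&(X<700)&(Y>-400)&(Y<-320); print(n,'table z',np.median(Z[t]))
    for name,(xl,xh,yl,yh),(zl,zh) in [('stand',(460,720,-40,120),(9,19)),('holder',(450,610,-350,-230),(17,30))]:
        m=ok&(X>xl)&(X<xh)&(Y>yl)&(Y<yh)&(Z>zl)&(Z<zh)
        r=cv2.minAreaRect(P[m][:,:2].astype(np.float32)); b=cv2.boxPoints(r)
        e1,e2=b[1]-b[0],b[2]-b[1]; e=e1 if np.hypot(*e1)>np.hypot(*e2) else e2
        print(name,np.round(r[0],1),np.round(r[1],1),'yaw',np.degrees(np.arctan2(e[1],e[0]))%180,np.median(P[m][:,2]))
    hsv=cv2.cvtColor(im,cv2.COLOR_RGB2HSV); o=ok&(hsv[...,0]<15)&(hsv[...,1]>130)&(X>600)&(X<740)&(Y>-40)&(Y<80)&(Z>90)
    q=P[o]; print('orange',o.sum(),q.min(0).round(),q.max(0).round(),np.median(q,0).round(), np.percentile(q[:,2],[5,50,95]).round())
    mm=ok&(X>600)&(X<740)&(Y>-40)&(Y<80)&(Z>160); print('posttop',np.median(P[mm],0).round(1),P[mm][:,2].max() if mm.any() else 0,mm.sum())
    br=(hsv[...,0]>12)&(hsv[...,0]<35)&(hsv[...,1]>90)&ok&(X>460)&(X<720)&(Y>-40)&(Y<120)&(Z<60)
    nn,l,st,ce=cv2.connectedComponentsWithStats(br.astype(np.uint8))
    for i in range(1,nn):
        if st[i,4]>3: print('brass',ce[i].round(1),st[i,4],ray(ce[i],26,info(n)).round(1),np.median(P[l==i],0).round())
    m=ok&(X>400)&(X<700)&(Y>190)&(Y<290)&(Z>5)&(Z<30); q=P[m]
    hd=q[q[:,2]>16]; c=hd.mean(0); u,s,vt=np.linalg.svd((hd-c)[:,:2],full_matrices=False); ax=vt[0]*np.sign(vt[0,0])
    pr=(q[:,:2]-c[:2])@ax; ph=(hd[:,:2]-c[:2])@ax
    print('loupe hd c',c.round(1),'yaw',np.degrees(np.arctan2(ax[1],ax[0])),'ends',pr.min(),pr.max(),ph.min(),ph.max(),'zmed',np.median(hd[:,2]),
     'tail',c[:2]+ax*pr.min(),'tip',c[:2]+ax*pr.max(),'grip from tip', c[:2]+ax*(pr.max()-107),'from tail',c[:2]+ax*(pr.min()+102))
E
```

```text
scene table z 0.035391415958553815
stand [598.1  43.5] [ 91.6 221.5] yaw 162.85944 14.41569965191768
holder [ 536.9 -284.8] [112.5  44.2] yaw 9.601777 22.343112582282387
orange 58 [655.   9. 138.] [687.  30. 159.] [674.  18. 155.] [147. 155. 157.]
posttop [676.4  18.  176.3] 179.15545230326825 33
brass [306.5 217. ] 6 [627.5  31.7  26. ] [629.  33.  25.]
brass [285.5 234.5] 8 [554.3  53.5  26. ] [556.  55.  25.]
loupe hd c [492.8 243.   19.9] yaw -2.9143642139182573 ends -82.31717601906912 205.53332347319375 -74.55424084146672 128.0298168041275 zmed 19.89997902618872 tail [410.56040818 247.22028216] tip [698.03861392 232.58500703] grip from tip [591.17700323 238.02524229] from tail [512.42848566 242.03426349]
top table z -0.7725134446260101
stand [598.2  39.9] [ 89.8 219.2] yaw 163.13316 13.295477995831178
holder [ 536.5 -288.4] [109.9  45. ] yaw 9.34097 21.4996475638454
orange 58 [655.   7. 148.] [687.  27. 181.] [673.  19. 154.] [151. 154. 177.]
posttop [678.   16.5 176.3] 180.70241195968816 28
brass [305.5 202.5] 4 [630.9  31.3  26. ] [631.  31.  29.]
loupe hd c [494.6 240.3  19.2] yaw -2.691568102160637 ends -75.23866444971064 202.06202120356298 -74.82351046341739 124.4986792300227 zmed 19.12604222692845 tail [419.45349184 243.8659388 ] tip [696.44825842 230.84405134] grip from tip [589.56630119 235.8687124 ] from tail [521.34096509 239.07607498]
```

```bash
cat >> h.py <<'E'
def goto(x,y,z,yaw):
    "shift (cm) along the tool axes and twist (deg) to bring the TCP to x,y,z with tool y at yaw (deg)"
    p,r,s=tool(); M=r.as_matrix(); d=M.T@(np.array([x,y,z])-p)/10
    y0=np.degrees(np.arctan2(M[1,1],M[0,1])); tw=-((yaw-y0+180)%360-180)
    print('goto',(x,y,z,yaw),'->',d.round(2),'twist',round(tw,2),'| tilt',(M[:,2]*1e3).round(1),'yaw now',round(y0,2))
E
python3 - <<'E'
from h import *
K,Rm,t=info('wrist'); p,r,s=tool(); M=r.as_matrix()
print('cam in tool',M.T@(-Rm.T@t-p),'axes in tool',(M.T@Rm.T).round(3).tolist(),K[0,0])
goto(480,60,280,73); goto(536.6,-286.5,260,99.5)
E
```

```text
cam in tool [ 7.53105925e+01 -4.96813115e-02 -1.42607221e+02] axes in tool [[-0.0, -0.956, -0.292], [1.0, -0.0, 0.0], [-0.0, -0.292, 0.956]] 351.51831009371995
goto (480, 60, 280, 73) -> [-42.68 -29.73  -4.87] twist -3.96 | tilt [    0.     0. -1000.] yaw now 69.04
goto (536.6, -286.5, 260, 99.5) -> [-60.36 -60.06  -2.87] twist -30.46 | tilt [    0.     0. -1000.] yaw now 69.04
```

Emit:
step_arm(
  plan="-4 -3 -2 -1 100;-8 -6 -3 -2 100;-12 -9 -3 -3 100;-16 -12 -3 -4 100;-20 -15 -3 -4 100;-24 -18 -3 -4 100;-28 -21 -3 -4 100;-32 -24 -3 -4 100;-36 -27 -3 -4 100;-40 -28 -3 -4 100",
)

```text
time_s: 1.9
eef_pos: [461.7, 83.1, 261.8]
ee_rot: [0.0, 0.148, 0.989, -0.0]
force: [1.0, 0.6, 0.3]
grip_width: 0.997
```

Emit:
step_arm(
  plan="-3 -1.5 0 0 100;-3 -1.5 0 0 100;-3 -1.5 0 0 100;-3 -1.5 0 0 100",
)

```text
time_s: 2.3
eef_pos: [485.0, 63.3, 261.4]
ee_rot: [-0.0, 0.147, 0.989, 0.0]
force: [0.0, -0.1, -0.1]
grip_width: 1.001
```

```bash
cat > look.py <<'E'
from h import *
import sys
def look(name,targets):
    p,r,s=tool(); c=info('wrist'); im,d=cams.capture('wrist'); P=cloud(d,c); np.savez(name,im=im,d=d,P=P,K=c[0],Rm=c[1],t=c[2])
    print('t',s['time_s'],'tcp',p.round(1),'F',np.round(s['force'],1),'w',s['grip_width'])
    ms={}
    for t in targets:
        for o in spotter.regions_of('wrist',t)[:1]:
            m=o['pixels']&(d>0); print(t,round(o['conf'],2),np.round(o['extent']),np.median(P[m],0).round(1)); ms[t]=m
    save(name+'.png',im); return im,d,P,c,ms
def plate(P,m,zl,zh):
    q=P[m&(P[...,2]>zl)&(P[...,2]<zh)]; r=cv2.minAreaRect(q[:,:2].astype(np.float32)); b=cv2.boxPoints(r)
    e1,e2=b[1]-b[0],b[2]-b[1]; e=e1 if np.hypot(*e1)>np.hypot(*e2) else e2
    print('  rect',np.round(r[0],1),np.round(r[1],1),'yaw',round(np.degrees(np.arctan2(e[1],e[0]))%180,2),'z',np.median(q[:,2]).round(2))
E
python3 - <<'E'
from look import *
im,d,P,c,ms=look('w1',['stand','focus_mark'])
X,Y,Z=P[...,0],P[...,1],P[...,2]
m=(d>0)&(X>460)&(X<720)&(Y>-50)&(Y<130); plate(P,m,9,19)
q=P[ms['focus_mark']]; print(np.percentile(q,[2,50,98],axis=0).round(1))
hsv=cv2.cvtColor(im,cv2.COLOR_RGB2HSV)
o=m&(hsv[...,0]<15)&(hsv[...,1]>130)&(X>600)&(Z>90); q=P[o]; print('orange',len(q),np.percentile(q,[2,50,98],axis=0).round(1),np.histogram(q[:,2],bins=range(130,170,3)))
br=(hsv[...,0]>12)&(hsv[...,0]<35)&(hsv[...,1]>80)&m&(Z<60)&(Z>18)
nn,l,st,ce=cv2.connectedComponentsWithStats(br.astype(np.uint8))
for i in range(1,nn):
    if st[i,4]>3: print('brass',ce[i].round(1),st[i],P[l==i].max(0).round(1),np.median(P[l==i],0).round(1))
print('table',np.median(Z[(d>0)&(Z<5)&(Z>-8)]))
E
```

```text
t 2.3 tcp [485.   63.3 261.4] F [ 0.  -0.1 -0.1] w 1.001409645373488
stand 0.75 [325. 273.  77. 212.] [587.3  43.3  13.9]
  rect [597.5  41.8] [ 90.2 219.4] yaw 163.02 z 13.87Traceback (most recent call last):
  File "<stdin>", line 5, in <module>
KeyError: 'focus_mark'
```

View pics/w1.png

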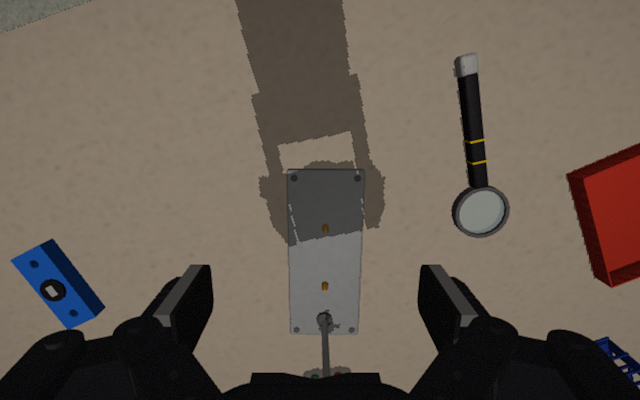

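The wrist view shows everything: the stand in the centre (pegs at 325,228 and 324,286), the holder at left (53,290) and the loupe at right (bands at 475,141 and 478,162; lens at 480,212). I measure all of them from this frame.

```bash
python3 - <<'E'
from look import *
z=np.load('w1.npz'); im,d,P=z['im'],z['d'],z['P']; c=(z['K'],z['Rm'],z['t']); X,Y,Z=P[...,0],P[...,1],P[...,2]
hsv=cv2.cvtColor(im,cv2.COLOR_RGB2HSV); H,S,V=[hsv[...,i] for i in range(3)]
col=(H>12)&(H<35)&(S>140)&(V>60)
nn,l,st,ce=cv2.connectedComponentsWithStats(col.astype(np.uint8))
for i in range(1,nn):
    if st[i,4]>8 and st[i,4]<200: print('yel',ce[i].round(1),st[i],np.median(P[l==i],0).round(1),'z20',ray(ce[i],20,c).round(1),'z25',ray(ce[i],25,c).round(1))
m=(d>0)&(X>450)&(X<620)&(Y<-220)&(Y>-350); plate(P,m,18,25)
# lens frame, handle
m=(d>0)&(X<680)&(Y>195)&(Y<285)&(X>380); q=P[m&(Z>16.5)&(Z<26)&(X<610)]
print(len(q)); plate(P,m&(X<610),16.5,26)
q=P[m&(Z>4)&(Z<40)]; print('loupe all x',np.percentile(q,[0,1,99,100],axis=0).round(1))
f=q[(q[:,0]>585)]; (cx,cy),rr=cv2.minEnclosingCircle(f[f[:,0]>600][:,:2].astype(np.float32)); print('lens circ',cx,cy,rr,np.median(f[:,2]))
o=(H<12)&(S>130)&(d>0)&(X>600)&(Z>90)&(X<720)&(Y<70); print('or',o.sum(), P[o].mean(0) if o.any() else '')
goto(536.6,-286.5,200,99.5)
E
```

```text
yel [476.7 140.7] [469 138  17   6  51] [508.8 238.9  20. ] z20 [508.8 239.3  20. ] z25 [507.6 237.3  25. ]
yel [479. 162.] [472 160  16   5  47] [532.7 237.9  20.1] z20 [532.8 238.   20. ] z25 [531.2 236.   25. ]
yel [325.  227.9] [323 224   5   9  38] [555.4  53.8  25.7] z20 [557.8  53.4  20. ] z25 [555.9  53.8  25. ]
yel [324.1 285.9] [322 282   5   9  38] [628.   31.4  24.8] z20 [630.7  30.7  20. ] z25 [627.8  31.5  25. ]
  rect [ 536.7 -287. ] [110.3  47.2] yaw 9.31 z 21.74
2098
  rect [490.8 240.8] [ 18.3 144.2] yaw 175.85 z 19.67
loupe all x [[418.5 202.9   4. ]
 [421.1 204.9   4.9]
 [622.6 262.7  21.5]
 [626.6 266.4  22.8]]
lens circ 600.6500244140625 234.46327209472656 30.7883358001709 9.84286278867999
or 0 
goto (536.6, -286.5, 200, 99.5) -> [-15.09 -31.98   6.16] twist -26.39 | tilt [ 4.e-01 -1.e-01 -1.e+03] yaw now 73.11
```

Emit:
step_arm(
  plan="-2 -4 0 -4 100;-4 -8 0 -8 100;-6 -12 1 -12 100;-8 -16 2 -16 100;-9.5 -20 3 -20 100;-11.5 -24 4 -23 100;-13 -28 6 -26.2 100;-15.1 -32 8 -26.2 100;-15.1 -32 9 -26.2 100;-15.1 -32 10 -26.2 100",
)

```text
time_s: 3.45
eef_pos: [536.5, -287.3, 160.4]
ee_rot: [-0.0, -0.08, 0.997, 0.0]
force: [-0.4, 0.3, 0.5]
grip_width: 0.997
```

Emit:
step_arm(
  plan="0 0 0 0 100;0 0 0 0 100",
)

```text
time_s: 3.65
eef_pos: [537.0, -286.3, 162.2]
ee_rot: [0.0, -0.081, 0.997, -0.0]
force: [0.4, 0.5, 0.7]
grip_width: 1.007
```

```bash
python3 - <<'E'
from look import *
im,d,P,c,ms=look('w2',['holder'])
m=cv2.dilate(ms['holder'].astype(np.uint8),np.ones((5,5)))>0; plate(P,m,18,24.5)
hsv=cv2.cvtColor(im,cv2.COLOR_RGB2HSV)
b=m&(P[...,2]>24.3)&(P[...,2]<30); print('mount',b.sum(),P[b].mean(0),cv2.minEnclosingCircle(P[b][:,:2].astype(np.float32)))
goto(536.7,-287,2,99.4)
E
```

```text
t 3.65 tcp [ 537.  -286.3  162.2] F [0.4 0.5 0.7] w 1.007029037849507
holder 0.67 [312. 186.  53. 128.] [ 531.3 -288.3   22.1]
  rect [ 536.6 -287.8] [110.1  44.1] yaw 9.52 z 21.94
mount 967 [ 536.19947895 -287.8272026    25.97467454] ((536.391357421875, -288.0107421875), 15.008448600769043)
goto (536.7, -287, 2, 99.4) -> [ 0.06  0.   16.05] twist -0.09 | tilt [    1.4    -1.1 -1000. ] yaw now 99.31
```

View pics/w2.png

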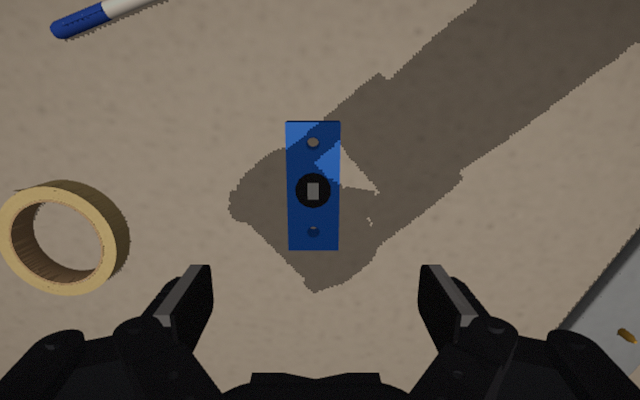

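The holder lies centred under the jaws (312,190) and measures (536.5, -287.9) at yaw 9.5°, with its size and height as specified. I descend and grip.

Emit:
step_arm(
  plan="0.08 -0.15 3 -0.2 100;0.08 -0.15 6 -0.2 100;0.08 -0.15 9 -0.2 100;0.08 -0.15 11.5 -0.2 100;0.08 -0.15 13.5 -0.2 100;0.08 -0.15 15 -0.2 100;0.08 -0.15 15.7 -0.2 100;0.08 -0.15 16 -0.2 100;0.08 -0.15 16 -0.2 100;0.08 -0.15 16 -0.2 100",
)

```text
time_s: 4.75
eef_pos: [536.5, -289.5, 2.3]
ee_rot: [0.001, -0.082, 0.997, -0.001]
force: [0.7, -0.2, 0.1]
grip_width: 1.004
```

Emit:
step_arm(
  plan="0 0 0 0 60;0 0 0 0 40;0 0 0 0 40;0 0 0 0 20;0 0 0 0 20;0 0 0 0 20;0 0 0 0 20;0 0 0 0 20",
  grip_force=40,
)

```text
time_s: 5.55
eef_pos: [536.2, -289.3, 1.7]
ee_rot: [0.0, -0.082, 0.997, -0.0]
force: [-0.3, 0.2, 6.3]
grip_width: 0.502
```

Emit:
step_arm(
  plan="0 0 -1 0 20;0 0 -2 0 20;0 0 -4 0 20;0 0 -7 0 20;0 0 -11 0 20;0 0 -15 0 20;0 0 -18 0 20;0 0 -20 0 20;0 0 -21 0 20;0 0 -21 0 20",
)

```text
time_s: 6.55
eef_pos: [536.3, -289.2, 212.4]
ee_rot: [0.001, -0.082, 0.997, -0.001]
force: [-0.1, 0.3, -1.8]
grip_width: 0.507
```

```bash
python3 - <<'E'
from h import *
p,r,s=tool(); print(p,s['force'],s['grip_width']); goto(597.5,41.8,205,73)
E
```

```text
[ 536.25855752 -289.21660253  212.43545597] [-0.0661736   0.28981324 -1.7957703 ] 0.506816749993725
goto (597.5, 41.8, 205, 73) -> [-11.47  31.65   0.71] twist 26.44 | tilt [    1.5    -1.2 -1000. ] yaw now 99.44
```

Emit:
step_arm(
  plan="-0.6 1.6 0 1.5 20;-1.8 5 0 4 20;-3.2 9 0 7.5 20;-4.6 13 0 11 20;-6 17 0 14.5 20;-7.6 21 0 18 20;-9 25 0 21 20;-10.2 28.4 0 24 20;-11.1 30.6 0 26 20;-11.5 31.6 0 26.4 20",
)

```text
time_s: 7.55
eef_pos: [597.3, 43.5, 209.8]
ee_rot: [-0.001, 0.147, 0.989, 0.0]
force: [-0.2, -0.8, -2.1]
grip_width: 0.506
```

Emit:
step_arm(
  plan="0 0 1 0 20;0 0 3 0 20;0 0 6 0 20;0 0 9 0 20;0 0 11 0 20;0 0 12 0 20;0 0 12 0 20;0 0 12 0 20",
)

```text
time_s: 8.35
eef_pos: [598.0, 40.8, 92.0]
ee_rot: [0.001, 0.148, 0.989, -0.0]
force: [0.7, -0.2, -0.9]
grip_width: 0.502
```

```bash
python3 - <<'E'
from look import *
im,d,P,c,ms=look('w3',['holder','stand'])
goto(597.5,41.8,30,73)
hsv=cv2.cvtColor(im,cv2.COLOR_RGB2HSV); Z=P[...,2]
X,Y=P[...,0],P[...,1]
m=(d>0)&(X>460)&(X<720)&(Y>-50)&(Y<130)
bl=m&(hsv[...,0]>100)&(hsv[...,0]<130)&(hsv[...,1]>120); print('blue z',np.percentile(Z[bl],[5,50,95]),'x',np.percentile(X[bl],[1,99]))
E
```

```text
t 8.35 tcp [598.   40.8  92. ] F [ 0.7 -0.2 -0.9] w 0.5018996488006162
holder 0.83 [314. 265. 126. 227.] [582.3  45.2 112.3]
stand 0.81 [316. 191. 156. 318.] [526.5  63.5  13.9]
goto (597.5, 41.8, 30, 73) -> [0.09 0.03 6.24] twist 0.04 | tilt [ 1.9e+00 -3.0e-01 -1.0e+03] yaw now 73.04
blue z [106.46550403 112.12739549 113.18849462] x [541.87576285 638.49222016]
```

View pics/w3.png

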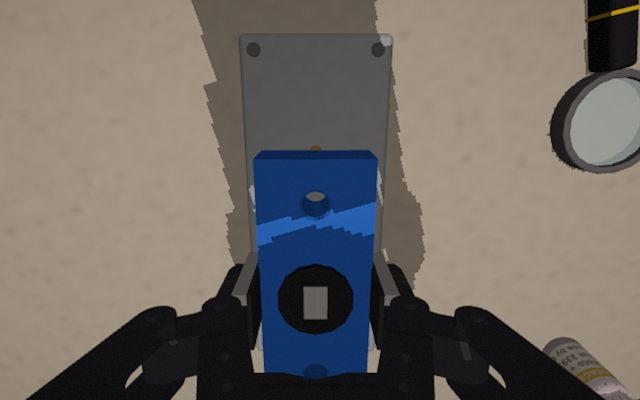

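```bash
python3 - <<'E'
from look import *
z=np.load('w3.npz'); im,d,P=z['im'],z['d'],z['P']; c=(z['K'],z['Rm'],z['t']);Z=P[...,2]
hsv=cv2.cvtColor(im,cv2.COLOR_RGB2HSV)
b=(Z>114.5)&(Z<120)&(np.abs(P[...,0]-598)<25)&(np.abs(P[...,1]-41)<25);b[:255]=0;b[345:]=0;b[:,:270]=0;b[:,362:]=0
print('mount',b.sum(),P[b].mean(0),cv2.minEnclosingCircle(P[b][:,:2].astype(np.float32)))
# hole: pixels in region below top surface or grey
sub=np.zeros(Z.shape,bool); sub[185:222,296:336]=1
h=sub&(Z<109.5); print('hole',h.sum(),np.argwhere(h).mean(0)); v,u=np.argwhere(h).mean(0)
(uu,vv),rr=cv2.minEnclosingCircle(np.argwhere(h)[:,::-1].astype(np.float32)); print(uu,vv,rr,'hole',ray((uu,vv),112,c))
m=(d>0)&(np.abs(Z-14)<4)&(P[...,0]>470)&(P[...,0]<720)&(abs(P[...,1]-42)<100)
q=P[m]; ax=np.array([np.cos(np.radians(-17)),np.sin(np.radians(-17))]); nrm=np.array([-ax[1],ax[0]])
a=(q[:,:2]-[597.5,41.8])@ax; n=(q[:,:2]-[597.5,41.8])@nrm
print('near edge',np.percentile(a,[0,.5]),'sides',[ (np.percentile(n[(a>lo)&(a<lo+10)],[1,99])).round(1).tolist() for lo in(-105,-85,-65)])
hb=(hsv[...,0]>100)&(hsv[...,0]<130)&(hsv[...,1]>120)&(abs(Z-112)<2.5)
q=P[hb];a=(q[:,:2]-[597.5,41.8])@ax; n=(q[:,:2]-[597.5,41.8])@nrm
print('holder near edge',np.percentile(a,[0,.5]),[ (np.percentile(n[(a>lo)&(a<lo+8)],[1,99])).round(1).tolist() for lo in(-52,-35,-25)])
E
```

```text
mount 4085 [597.81040827  41.05836015 116.23811359] ((598.5119018554688, 40.60433578491211), 15.282639503479004)
hole 498 [202.97791165 315.41767068]
315.3599853515625 203.0 12.99122142791748 hole [561.87794729  51.99599025 112.        ]
near edge [-109.18311294 -108.90749089] sides [[-43.9, 43.4], [-43.9, 43.3], [-44.0, 43.3]]
holder near edge [-53.67570725 -53.45146333] [[-22.2, 20.6], [-22.2, 20.8], [-22.2, 20.6]]
```

Emit:
step_arm(
  plan="0.06 0.04 2 0 20;0.06 0.04 4 0 20;0.06 0.04 5.4 0 20;0.06 0.04 6 0 20;0.06 0.04 6.3 0 20;0.06 0.04 6.6 0 20;0.06 0.04 6.8 0 20;0.06 0.04 7 0 20",
)

```text
time_s: 9.3
eef_pos: [595.3, 42.3, 22.0]
ee_rot: [-0.003, 0.147, 0.989, -0.0]
force: [-12.4, -0.1, 1.9]
grip_width: 0.508
```

```bash
python3 - <<'E'
from h import *
p,r,s=tool(); print(p,s['force'],s['wrist_torque'],r.as_matrix().round(4).tolist())
im,d=cams.capture('scene');P=cloud(d,info('scene')); im2,d2=cams.capture('top')
print(proj([[597,42,14],[680,16,150]],info('top')))
A=cv2.resize(im[110:270,220:420],None,fx=4,fy=4,interpolation=cv2.INTER_CUBIC)[:, :]
B=cv2.resize(im2[130:290,240:380],None,fx=2,fy=2); B=np.pad(B,((0,320),(0,800-800),(0,0)))
save('s4.png',A[:600])
E
```

```text
[595.26119667  42.33180856  22.0189245 ] [-12.35810114  -0.08203105   1.94601387] [ 0.01133562  2.08119821 -0.07232366] [[-0.9566, 0.2912, -0.0052], [0.2912, 0.9567, 0.0003], [0.005, -0.0013, -1.0]]
[[301.45488318 215.05436347]
 [310.51711378 179.07607032]]
```

View pics/s4.png

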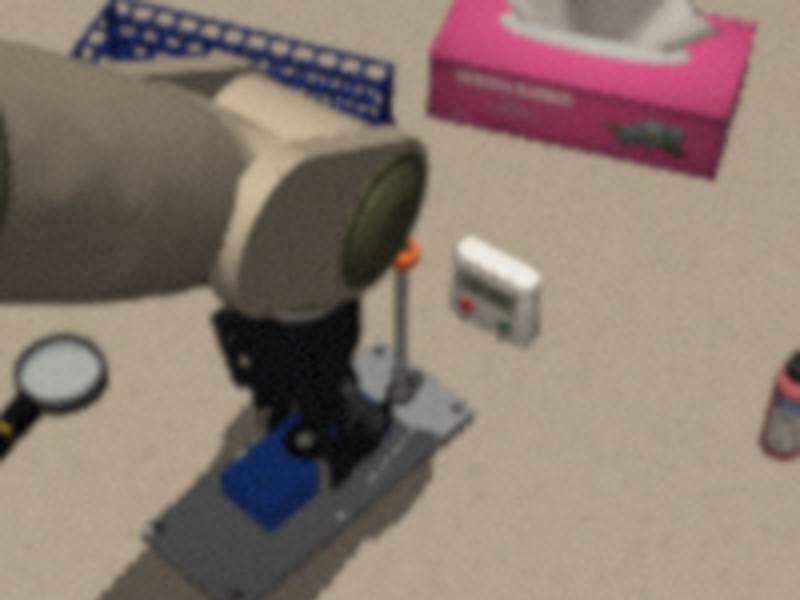

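Emit:
step_arm(
  plan="0.1 0 0 0 20;0.2 0 0 0 20;0.2 0 0 0 20",
)

```text
time_s: 9.7
eef_pos: [594.9, 42.5, 21.5]
ee_rot: [-0.0, 0.147, 0.989, -0.0]
force: [-5.5, -1.7, -2.2]
grip_width: 0.505
```

```bash
python3 - <<'E'
from h import *
p,r,s=tool(); print(p,s['force'],s['wrist_torque'],r.as_matrix()[:,2])
a=np.load('scene.npz'); im,d=cams.capture('scene'); P=cloud(d,info('scene'))
for I,D,PP in [(a['im'],a['d'],a['P']),(im,d,P)]:
    hsv=cv2.cvtColor(I,cv2.COLOR_RGB2HSV); o=(hsv[...,0]<15)&(hsv[...,1]>130); o[:160]=0;o[190:]=0;o[:,:305]=0;o[:,335:]=0
    vu=np.argwhere(o); print(len(vu),vu.min(0),vu.max(0),vu.mean(0),'right part',vu[vu[:,1]>=320].mean(0), np.percentile(PP[o],[5,50,95],axis=0).round(0).tolist())
# nearest arm points to post axis between z 120..180
A=P.reshape(-1,3); m=(d.ravel()>0)&(A[:,2]>100)&(A[:,2]<185); A=A[m]; r_=np.hypot(A[:,0]-681.7,A[:,1]-16.1)
h=cv2.cvtColor(im,cv2.COLOR_RGB2HSV).reshape(-1,3)[m]
for lo in range(100,185,10):
    k=(A[:,2]>=lo)&(A[:,2]<lo+10)&(r_>27); print(lo, np.sort(r_[k])[:3].round(1) if k.any() else None)
E
```

```text
[594.91678488  42.51399996  21.50637482] [-5.49987273 -1.72162523 -2.20587751] [-0.23092346  0.87851868 -0.02326214] [-9.42854902e-04 -1.93424757e-04 -9.99999537e-01]
61 [170 313] [178 324] [173.95081967 318.8852459 ] right part [173.57692308 321.76923077] [[659.0, 10.0, 138.0], [674.0, 19.0, 155.0], [687.0, 30.0, 157.0]]
38 [169 318] [177 324] [173.34210526 321.02631579] right part [172.9        321.66666667] [[604.0, -16.0, 140.0], [676.0, 15.0, 154.0], [688.0, 19.0, 237.0]]
100 [102.5 102.6 103. ]
110 [103.  103.1 103.8]
120 [96.6 96.8 97.3]
130 [90.5 93.  93.3]
140 [89.4 90.4 91.6]
150 [78.  78.8 86.1]
160 [78.4 78.5 79.7]
170 [77.2 77.6 78.6]
180 [78.1 83.6 84.1]
```

Emit:
step_arm(
  plan="0.1 0 0 0 20;0.1 0 0.15 0 20;0.1 0 0.3 0 20;0.1 0 0.45 0 20;0.1 0 0.55 0 20;0.1 0 0.6 0 20;0.1 0 0.6 0 20",
)

```text
time_s: 10.45
eef_pos: [594.6, 42.9, 15.7]
ee_rot: [0.0, 0.147, 0.989, -0.0]
force: [-3.3, -1.3, 5.1]
grip_width: 0.502
```

Emit:
step_arm(
  plan="0 0 0 0 60;0 0 0 0 70;0 0 0 0 80;0 0 0 0 90;0 0 0 0 90;0 0 -1 0 90;0 0 -3 0 90;0 0 -6 0 90;0 0 -10 0 90;0 0 -14 0 90",
)

```text
time_s: 11.45
eef_pos: [594.1, 42.9, 157.5]
ee_rot: [0.0, 0.147, 0.989, 0.0]
force: [1.0, 0.5, 0.1]
grip_width: 0.9
```

Emit:
step_arm(
  plan="1 0 -4 0 90;4 0 -7 0 90;8 0 -9 0 90;10 0 -9 0 90;11 0 -9 0 90;11 0 -9 0 90",
)

```text
time_s: 12.05
eef_pos: [488.6, 75.2, 245.8]
ee_rot: [0.0, 0.147, 0.989, 0.0]
force: [0.3, 0.1, 0.4]
grip_width: 0.906
```

```bash
python3 - <<'E'
from look import *
im,d,P,c,ms=look('w5',['holder','stand','focus_mark','loupe'])
X,Y,Z=P[...,0],P[...,1],P[...,2]
m=(d>0)&(X>460)&(X<720)&(Y>-50)&(Y<130); plate(P,m,9,19); plate(P,m&(X<665),32,38.6)
k=m&(Z>38.7)&(Z<44); k&=(abs(X-597)<25); print('mount',P[k].mean(0),cv2.minEnclosingCircle(P[k][:,:2].astype(np.float32)))
hsv=cv2.cvtColor(im,cv2.COLOR_RGB2HSV)
b=(d>0)&m&(hsv[...,0]>100)&(hsv[...,0]<130)&(hsv[...,1]>120)&(Z>31); A=np.c_[P[b][:,:2]-[597,42],np.ones(b.sum())]; print('tilt',np.linalg.lstsq(A,P[b][:,2],rcond=None)[0])
E
```

```text
t 12.05 tcp [488.6  75.2 245.8] F [0.3 0.1 0.4] w 0.9055704487536879
holder 0.89 [316. 267.  38.  98.] [587.9  44.7  35.9]
stand 0.68 [316. 273.  80. 208.] [574.6  46.   13.9]
focus_mark 0.68 [476. 147.  61. 195.] [550.6 237.6  13.7]
loupe 0.85 [477. 144.  58. 196.] [549.6 237.6  13.6]
  rect [597.5  41.7] [ 90.2 219.3] yaw 162.98 z 13.87
  rect [595.3  43.1] [ 44.  111.9] yaw 163.04 z 35.91
mount [594.52890874  43.6179689   40.03506514] ((594.6815795898438, 43.522193908691406), 14.88874340057373)
tilt [-1.15317936  0.09059337 40.9368012 ]
```

View pics/w5.png

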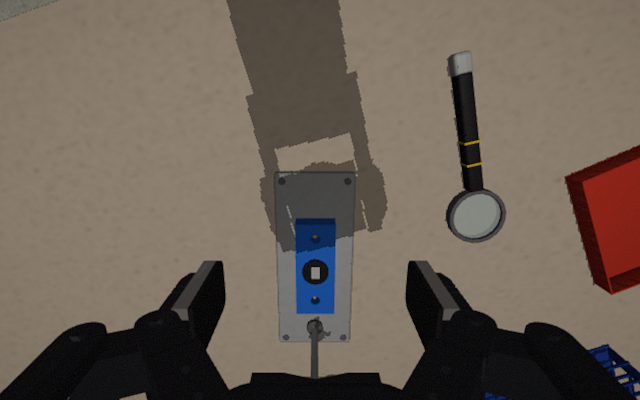

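The holder is seated: top at z 35.9 and mount at 40.0, both as expected, with the mount at (594.6, 43.5). The `focus_mark` network hit there was the loupe, so I discard it. I move forward to look at the collar.

Emit:
step_arm(
  plan="-3 0 0 0 90;-6 0 0 0 90;-9 0 0 0 90;-10 0 0 0 90;-10 0 0 0 90;-10 0 0 0 90",
)

```text
time_s: 12.9
eef_pos: [584.6, 45.8, 244.8]
ee_rot: [-0.001, 0.148, 0.989, 0.0]
force: [-0.3, 0.1, -0.2]
grip_width: 0.9
```

```bash
python3 - <<'E'
from look import *
im,d,P,c,ms=look('w6',['focus_mark'])
X,Y,Z=P[...,0],P[...,1],P[...,2]
hsv=cv2.cvtColor(im,cv2.COLOR_RGB2HSV)
o=(d>0)&(hsv[...,0]<18)&(hsv[...,1]>120)&(abs(X-670)<45)&(abs(Y-20)<45)&(Z>100)
q=P[o]; print(len(q),np.percentile(q,[2,50,98],axis=0).round(1)); print(np.histogram(q[:,2],bins=range(140,164)))
vu=np.argwhere(o); print(vu.min(0),vu.max(0))
t=(d>0)&(abs(X-680)<20)&(abs(Y-18)<20)&(Z>168); print('post top',P[t].mean(0) if t.any() else 0, np.percentile(Z[t],[50,95]))
k=(Z>38.7)&(Z<44)&(abs(X-595)<25)&(abs(Y-43)<25); print('mount',P[k].mean(0),cv2.minEnclosingCircle(P[k][:,:2].astype(np.float32)))
v0,u0=vu.min(0)-25; v1,u1=vu.max(0)+25
save('w6c.png',cv2.resize(im[max(v0,0):v1,u0:u1],None,fx=4,fy=4))
goto(520.8,238.6,160,86.6)
E
```

```text
t 12.9 tcp [584.6  45.8 244.8] F [-0.3  0.1 -0.2] w 0.8999914655323773
focus_mark 0.82 [322. 319.  34.  40.] [673.3  20.9 154.4]
641 [[655.2   7.  143.9]
 [672.9  20.2 154.9]
 [685.5  27.3 160.9]]
(array([  0,   0,   0,   0,   0,   0,   6,   4,  18,  20,  23,  46,  77,
        37,  95, 212,  70,   4,   1,   1,   1,   1,   1]), array([140, 141, 142, 143, 144, 145, 146, 147, 148, 149, 150, 151, 152,
       153, 154, 155, 156, 157, 158, 159, 160, 161, 162, 163]))
[298 301] [345 334]
post top [676.93865408  17.07814367 176.26410508] [176.71819242 177.69368045]
mount [594.68557204  43.27663088  40.06635605] ((595.0675048828125, 43.539608001708984), 14.750053405761719)
goto (520.8, 238.6, 160, 86.6) -> [11.69 16.57  8.54] twist -13.54 | tilt [-1.e-01  0.e+00 -1.e+03] yaw now 73.06
```

View pics/w6c.png

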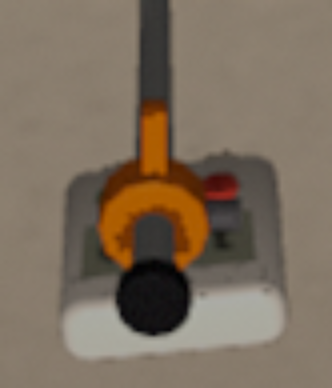

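Emit:
step_arm(
  plan="2 3 0 -3 100;5 6 0 -6 100;7.5 9 1 -9 100;9.5 12 3 -12 100;11 15 5 -13.5 100;11.7 16.6 7 -13.5 100;11.7 16.6 9 -13.5 100;11.7 16.6 11 -13.5 100;11.7 16.6 11 -13.5 100;11.7 16.6 11 -13.5 100",
)

```text
time_s: 14.0
eef_pos: [521.3, 238.8, 136.2]
ee_rot: [0.0, 0.03, 1.0, 0.0]
force: [0.2, -0.1, 0.3]
grip_width: 1.0
```

```bash
python3 - <<'E'
from look import *
im,d,P,c,ms=look('w7',['loupe'])
X,Y,Z=P[...,0],P[...,1],P[...,2]
hsv=cv2.cvtColor(im,cv2.COLOR_RGB2HSV); H,S,V=[hsv[...,i] for i in range(3)]
col=(H>15)&(H<35)&(S>140)&(V>60)&(abs(X-520)<40)&(abs(Y-238)<30)&(Z>17)
nn,l,st,ce=cv2.connectedComponentsWithStats(col.astype(np.uint8))
for i in range(1,nn):
    if st[i,4]>20: print('yel',ce[i].round(1),st[i],P[l==i].mean(0).round(1))
m=cv2.dilate(ms['loupe'].astype(np.uint8),np.ones((5,5)))>0
m&=d>0
q=P[m&(Z>18)&(Z<22)&(X<563)&(X>425)]; f=cv2.fitLine(q[:,:2].astype(np.float32),cv2.DIST_HUBER,0,.01,.01).ravel(); print('line',f,np.degrees(np.arctan(f[1]/f[0])),'y at 520.8',f[3]+(520.8-f[2])*f[1]/f[0]); plate(P,m&(X<563),18,22)
f=P[m&(Z>9)&(Z<17)&(X>572)]; print('frame',cv2.minEnclosingCircle(f[:,:2].astype(np.float32)),np.median(f[:,2]))
goto(520.8,238.6,3,86.6)
E
```

```text
t 14.0 tcp [521.3 238.8 136.2] F [ 0.2 -0.1  0.3] w 1.0003702008583735
loupe 0.88 [316. 183.  74. 263.] [560.4 240.5  16.1]
yel [315.9 182. ] [306 181  21   3  61] [508.7 240.5  20.1]
yel [316.1 212.2] [306 211  20   4  66] [532.7 239.2  20. ]
line [ 9.9811518e-01 -6.1368495e-02  4.8779950e+02  2.4179579e+02] -3.518366 y at 520.8 239.76678
  rect [490.6 241.5] [ 17.5 143.3] yaw 176.07 z 19.72
frame ((595.1271362304688, 234.85772705078125), 31.990020751953125) 9.95731453738074
goto (520.8, 238.6, 3, 86.6) -> [ 0.12 -0.03 13.38] twist -0.06 | tilt [ 2.2e+00  5.0e-01 -1.0e+03] yaw now 86.54
```

View pics/w7.png

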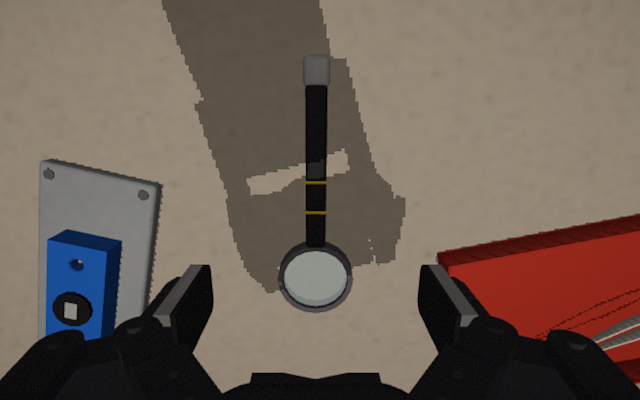

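Grip point is (520.7, 239.8) and loupe yaw is −3.5°. The lens measures (595.2, 234.9), where the grip point and the 75 mm offset predict it. I descend and grip.

Emit:
step_arm(
  plan="0.12 0.1 3 0 100;0.12 0.1 6 0 100;0.12 0.1 9 0 100;0.12 0.1 11 0 100;0.12 0.1 12.4 0 100;0.12 0.1 13.1 0 100;0.12 0.1 13.4 0 100;0.12 0.1 13.4 0 100;0.12 0.1 13.4 0 60;0.12 0.1 13.4 0 40",
  grip_force=50,
)

```text
time_s: 15.1
eef_pos: [520.6, 239.9, 2.1]
ee_rot: [0.001, 0.03, 1.0, 0.0]
force: [0.3, 0.5, -0.2]
grip_width: 0.694
```

Emit:
step_arm(
  plan="0 0 0 0 25;0 0 0 0 15;0 0 0 0 5;0 0 0 0 0;0 0 0 0 0;0 0 0 0 0;0 0 0 0 0;0 0 0 0 0",
)

```text
time_s: 15.9
eef_pos: [520.4, 239.9, 1.6]
ee_rot: [0.0, 0.03, 1.0, 0.0]
force: [-1.9, 0.7, 5.2]
grip_width: 0.179
```

Emit:
step_arm(
  plan="0 0 -0.5 0 0;0 0 -1.5 0 0;0 0 -3 0 0;0 0 -5 0 0;0 0 -8 0 0;0 0 -11 0 0;0 0 -14 0 0;0 0 -16 0 0;0 0 -17 0 0;0 0 -17 0 0",
)

```text
time_s: 16.9
eef_pos: [520.5, 239.9, 172.8]
ee_rot: [0.001, 0.03, 1.0, 0.0]
force: [0.5, 0.0, -1.8]
grip_width: 0.176
```

```bash
python3 - <<'E'
from h import *
p,r,s=tool(); print(p,s['force'],s['wrist_torque'],s['grip_width'])
# grip point relative to sample, yaw kept
y=np.degrees(np.arctan2(r.as_matrix()[1,1],r.as_matrix()[0,1]))-90
a=np.radians(y); gx,gy=594.7-75*np.cos(a),43.4-75*np.sin(a); goto(gx,gy,p[2],y+90)
E
```

```text
[520.48374861 239.88586173 172.82141963] [ 0.45261719  0.02602119 -1.81783377] [ 0.01221255 -0.08144872  0.00263686] 0.17606842635464284
goto (np.float64(519.8363846784525), np.float64(47.920962396145754), np.float64(172.82141962500918), np.float64(86.54414410280535)) -> [-1.090e+00 -1.917e+01 -1.000e-02] twist -0.0 | tilt [ 2.5e+00  6.0e-01 -1.0e+03] yaw now 86.54
```

Emit:
step_arm(
  plan="-0.1 -0.8 0 0 0;-0.2 -2.5 0 0 0;-0.3 -5 0 0 0;-0.5 -8 0 0 0;-0.6 -11 0 0 0;-0.8 -14 0 0 0;-0.9 -16.5 0 0 0;-1 -18.3 0 0 0;-1.1 -19 0 0 0;-1.1 -19.2 0 0 0",
)

```text
time_s: 17.9
eef_pos: [519.2, 46.9, 170.5]
ee_rot: [-0.001, 0.031, 1.0, 0.0]
force: [0.1, 0.0, -0.6]
grip_width: 0.175
```

Emit:
step_arm(
  plan="0 0 0 0 0;0 0 0 0 0;0 0 0 0 0",
)

```text
time_s: 18.2
eef_pos: [519.5, 48.1, 171.2]
ee_rot: [-0.0, 0.03, 1.0, 0.0]
force: [0.7, 0.1, -0.7]
grip_width: 0.174
```

```bash
python3 - <<'E'
from look import *
im,d,P,c,ms=look('w8',['loupe'])
X,Y,Z=P[...,0],P[...,1],P[...,2]
m=(d>0)&(Z>150)&(abs(Y-48)<14)&(X<560)&(X>400); m[:,:270]=0;m[:,370:]=0
q=P[m]; print('handle z',len(q),np.percentile(X[m],[1,99]))
for lo in range(415,560,15):
    k=q[(q[:,0]>=lo)&(q[:,0]<lo+15)]
    if len(k)>20: print(lo,np.percentile(k[:,2],[20,50,90]).round(1),np.median(k[:,1]).round(1))
T=c
for n in ['scene','top']:
    im2,d2=cams.capture(n); c2=info(n); P2=cloud(d2,c2)
    np.savez(n+'8',im=im2,d=d2,P=P2)
    k=(d2>0)&(P2[...,2]>160)&(P2[...,2]<190)&(P2[...,0]>570)&(P2[...,0]<640)&(abs(P2[...,1]-43)<45)
    q=P2[k]; print(n,k.sum(),'lens',q.mean(0).round(1) if len(q) else '',np.percentile(q,[2,50,98],axis=0).round(1) if len(q) else '')
    if k.sum()>20: print(cv2.minEnclosingCircle(q[:,:2].astype(np.float32)))
a=im[:,:]; b=np.load('scene8.npz')['im'][110:270,220:420]
save('w8c.png',np.vstack([cv2.resize(a,(480,300)),cv2.resize(b[:120],(480,288))]))
E
```

```text
t 18.2 tcp [519.5  48.1 171.2] F [ 0.7  0.1 -0.7] w 0.17379427326422878
loupe 0.72 [318. 194.  58. 368.] [472.6  51.  189.3]
handle z 23408 [420.29153802 556.32583866]
415 [188.3 189.2 190.2] 53.5
430 [188.5 189.3 190.3] 53.3
445 [188.7 189.4 190.2] 52.6
460 [188.7 189.4 190.3] 51.7
475 [188.7 189.4 190.2] 50.8
490 [189.4 239.8 255.1] 52.1
505 [189.8 211.4 250.8] 48.3
520 [189.2 189.9 217. ] 48.3
535 [188.7 189.4 190.1] 47.2
550 [188.8 189.4 190.1] 46.4
scene 248 lens [605.1  38.2 180.3] [[573.4  15.5 171.9]
 [607.6  38.8 180.1]
 [624.2  65.6 185.1]]
((597.632080078125, 44.08127975463867), 32.89908218383789)
top 551 lens [596.3  42.9 179.5] [[570.7  14.3 175.3]
 [596.2  42.9 179.2]
 [623.7  70.6 184.8]]
((594.8713989257812, 42.804542541503906), 31.7377986907959)
```

View pics/w8c.png

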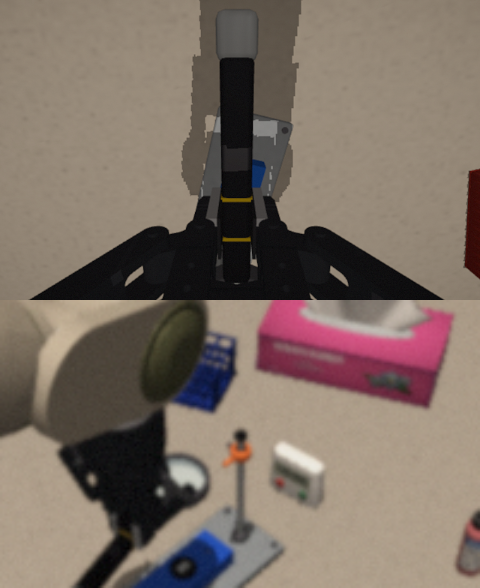

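The handle is level (top at 189.4 along its whole length) and the lens is over the sample. I lower about 26 mm to focal height.

Emit:
step_arm(
  plan="0 0 0.3 0 0;0 0 0.8 0 0;0 0 1.3 0 0;0 0 1.8 0 0;0 0 2.2 0 0;0 0 2.5 0 0;0 0 2.6 0 0;0 0 2.6 0 0;0 0 2.6 0 0;0 0 2.6 0 0",
)

```text
time_s: 19.4
eef_pos: [519.6, 47.5, 145.5]
ee_rot: [0.0, 0.03, 1.0, -0.0]
force: [0.9, -0.3, -1.1]
grip_width: 0.179
```

```bash
python3 - <<'E'
from look import *
im,d,P,c,ms=look('w9',['loupe'])
p,r,s=tool(); print(p,r.as_matrix()[:,2])
X,Y,Z=P[...,0],P[...,1],P[...,2]
m=(d>0)&(Z>150)&(Z<170)&(abs(Y-48)<10)&(X<560)&(X>425); m[:,:270]=0;m[:,370:]=0
q=P[m]; A=np.c_[q[:,:2]-[519.5,48],np.ones(len(q))]
w=np.abs(q[:,2]-np.median(q[:,2]))<2; print('z plane',np.linalg.lstsq(A[w],q[w,2],rcond=None)[0])
f=cv2.fitLine(q[w][:,:2].astype(np.float32),cv2.DIST_HUBER,0,.01,.01).ravel(); k=f[1]/f[0]
hsv=cv2.cvtColor(im,cv2.COLOR_RGB2HSV); col=(hsv[...,0]>15)&(hsv[...,0]<35)&(hsv[...,1]>140)&m
nn,l,st,ce=cv2.connectedComponentsWithStats(col.astype(np.uint8)); B=[]
for i in range(1,nn):
    if st[i,4]>30: B.append(P[l==i].mean(0)); print('band',B[-1].round(1),st[i,4])
gx=np.mean([b[0] for b in B]); gy=f[3]+(gx-f[2])*k; a=np.arctan(k); print('grip',gx,gy,'yaw',np.degrees(a),'lens',gx+75*np.cos(a),gy+75*np.sin(a))
im2,d2=cams.capture('top'); P2=cloud(d2,info('top')); k=(d2>0)&(P2[...,2]>135)&(P2[...,2]<163)&(P2[...,0]>560)&(P2[...,0]<640)&(abs(P2[...,1]-43)<45)
print('top lens',cv2.minEnclosingCircle(P2[k][:,:2].astype(np.float32)),np.percentile(P2[k][:,2],[5,50,95]))
E
```

```text
t 19.4 tcp [519.6  47.5 145.5] F [ 0.9 -0.3 -1.1] w 0.17944729785372154
loupe 0.92 [319. 194.  57. 367.] [472.9  50.3 163.6]
[519.59127403  47.47467184 145.44243962] [ 2.82081236e-04 -1.38909619e-05 -9.99999960e-01]
z plane [1.18362442e-03 1.44614300e-02 1.63694850e+02]
band [508.1  48.3 163.8] 277
band [532.2  47.3 164. ] 239
grip 520.1724923721217 47.80808968058261 yaw -2.7859817 lens 595.0838464370631 44.16268486490878
top lens ((593.1791381835938, 42.967308044433594), 33.3372688293457) [149.85511663 153.53249909 158.49443765]
```

Emit:
step_arm(
  plan="0 0 0 0 0;0 0 0 0 0;0 0 0 0 0;0 0 0 0 0;0 0 0 0 0",
)

```text
time_s: 20.05
eef_pos: [519.5, 47.5, 145.3]
ee_rot: [0.0, 0.03, 1.0, -0.0]
force: [0.2, 0.3, -1.4]
grip_width: 0.175
```

```bash
python3 - <<'E'
from h import *
a=np.load('scene.npz'); im,d=cams.capture('scene'); P=cloud(d,info('scene'))
for I,PP in [(a['im'],a['P']),(im,P)]:
    hsv=cv2.cvtColor(I,cv2.COLOR_RGB2HSV); o=(hsv[...,0]<15)&(hsv[...,1]>130); o[:160]=0;o[190:]=0;o[:,:305]=0;o[:,335:]=0
    vu=np.argwhere(o); print('collar',len(vu),vu.min(0),vu.max(0),vu.mean(0).round(2),np.median(PP[o],0).round(1))
for t,(x,y,w,h) in {'vial':(276,159,14,24),'dropper':(418,209,22,32),'timer':(344,183,28,32)}.items():
    s=np.s_[y-h//2:y+h//2,x-w//2:x+w//2]; print(t,np.abs(im[s].astype(int)-a['im'][s]).mean().round(1))
p,r,s=tool(); print(s['time_s'],p,s['force'],s['grip_width'],np.abs(s['dq']).max())
E
```

```text
collar 61 [170 313] [178 324] [173.95 318.89] [674.1  18.7 154.7]
collar 59 [170 313] [178 324] [173.95 319.  ] [672.9  18.2 154.2]
vial 72.6
dropper 10.2
timer 11.3
20.1 [519.52250551  47.48304906 145.2808494 ] [-0.62999589  0.23987174 -1.52715392] 0.17559356157826575 0.0010337873936159107
```

```bash
python3 - <<'E'
from h import *
a=np.load('top.npz'); im,d=cams.capture('top')
for t,(x,y,w,h) in {'vial':(249,149,20,22),'dropper':(402,156,18,20),'timer':(321,149,34,20)}.items():
    s=np.s_[y-h//2:y+h//2,x-w//2:x+w//2]; print(t,np.abs(im[s].astype(int)-a['im'][s]).mean().round(1))
print(workorder.finish_job())
E
```

```text
vial 1.2
dropper 1.2
timer 1.2
the job is handed in; nothing more can be done
None
```

The holder is seated on the two pegs and released, and the job was handed in at about 20 s with the loupe held steady over the sample.

**Holder:** after release it was level to the eye, with its top at z 35.9 mm and the sample mount at 40.0 mm, which matches fully seated. On the way down the pegs pushed back with about 12 N. I shifted the holder about 3 mm towards the robot and it then went down. The pegs sit about 2–3 mm off where I took the plate's centre to be.

**Loupe:**

| | Measured | Target |
|---|---|---|
| Middle of lens (x, y) | 595.1, 44.2 mm | sample at 594.7, 43.4 mm |
| Lens height | about 150.7 mm | about 150.4 mm (focus marker) |
| Tilt | under 1° | level |

At the last reading the joints were practically still and the only load was the loupe's own weight.

**Surroundings:** the orange marker was unmoved in the scene camera, and the vial, dropper bottle and timer were unchanged in the top camera.

**Checks that disagreed:**
- The top camera put the lens about 2 mm from the wrist camera's figure, which is within its calibration.
- The fit of the tilt of the holder's top gave nonsense, so I judged seating by the heights instead.
- The scene camera could not confirm the vial, most likely because the arm was in front of it; I used the top camera for that.
- The network reported the loupe as the focus marker once, and I discarded that.

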